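# Pack the door-fitting tray

### The arm

A 7-joint arm with a two-finger parallel gripper is mounted at the origin on a cart in front of the work surface, level with it; the furniture and walls round the work are solid. World frame = base frame: x ahead of the robot, y to its left, z up, the work surface at z = 0. Lengths are in m, angles in rad, forces in N, time in s.
With the tool pointing down it reaches from about 0.375 to 0.925 m from the base axis. Payload 3.1 kg.
Tool frame: the origin (TCP) lies between the finger pads; the fingertips stand 19 mm ahead of it and the grasp point (between the pads) is the TCP; z points along the fingers, y is the direction in which the jaws open and shut (so a half turn about z gives the same grasp; the last joint's range is limited). The gripper opens to 85 mm and grips with 20 to 120 N. Pads are 22 mm wide; open, the fingers measure 114 mm over their backs; the gripper's body (76 mm by 85 mm) begins 54 mm behind the grasp point. The pads swing forward as they close: fully open they stand 13 mm farther back than shut.
Start: joints at [1.09, 0.383, 0.044, 1.598, -0.018, 1.161, -0.05], TCP at [0.243, -0.603, 0.25] pointing down, gripper open.
Joint ranges: [-2.61, 2.61], [-0.41, 2.15], [-1.48, 1.57], [0, 2.5], [-1.57, 4.71], [0.05, 1.97], [-2.85, 2.85]. Speed limits (rad/s): [2.79, 2.79, 3.14, 3.14, 3.14, 3.14, 3.14].

### API

Orientations are given as a unit quaternion [x, y, z, w].
In Python, from bench import move_ptp, movel, move_j, move_gripper, pause, inverse_kinematics, read_camera, camera_params, MotionError, sign_off, look_for, tip_of, read_time_s, read_qpos, read_joint_vel, read_effort, read_eef_pos, read_tcp_rot, read_ft_force, read_ft_torque, read_finger_gap gives the robot as it stands. Calls block until the motion is done:
- move_ptp(position, orientation): joint-space move of the TCP to a pose.
- movel(position, orientation=None, speed=0.15): straight line of the TCP; orientation=None keeps the orientation; speed is the mean speed in m/s.
- move_j(angles): joint-space move.
- move_gripper(opening, effort=None): finger opening in m; effort is the grip in N (None keeps the last); returns when the fingers have stopped.
- pause(seconds).
- inverse_kinematics(position, orientation): joint angles nearest the present ones, or None.
- read_camera(name): name is "scene" or "top"; returns the picture (420x560x3 uint8, red, green, blue); there is no depth.
- camera_params(name): a dict with "K" (3x3 intrinsics, pixels), "camera_from_world" (4x4, takes a point from world to camera coordinates). Camera axes: x right, y down, z forward; pixel columns grow to the right and rows downward; lengths in m; the calibration is good to about 2 mm. A picture is of the moment at which its call begins. camera_params takes no time and is no camera call.
A pose or a line that the arm cannot do raises MotionError and nothing moves.
- sign_off(): hands the job in, once; it reports no verdict.
Trained networks look in the newest picture that a camera, given by its name, has taken for a name from the list of things; names that differ only in an ending like _2 or _b are one class to them, and where a whole thing is asked for, a point or a joint stands for the part that bears it (a point fixed in the world has none). Each returns a list of dicts, best first, with "confidence" (0 to 1); they miss things now and then, are a little off and sometimes report something else, mostly with a low value. They report only what shows in the picture. A call takes as long as a camera call. They do not tell look-alikes from the thing itself.
- look_for(camera, name): "at" ([column, row] in pixels, amid what is visible of it).
- tip_of(camera, name): "at" ([column, row] in pixels: a listed point, or the origin of a listed thing).
Readings, each from a call of its own:
- read_time_s(): time.
- read_qpos(): joint angles.
- read_joint_vel(): joint speeds.
- read_effort(): joint torques, N m.
- read_eef_pos(): TCP position.
- read_tcp_rot(): TCP orientation.
- read_ft_force(): force on the tool from outside, world axes, zero at the start.
- read_ft_torque(): the same for the moment, N m.
- read_finger_gap(): finger opening in m.
Only numpy, scipy, OpenCV 4.12 (cv2) and the standard library are available. Lean on these libraries where they do the work, as an engineer would, in place of code of your own. Each camera call takes 0.05 s, during which the arm holds its last target. There are 200 camera calls.

### The job

Pack the door-fitting tray: lay the cork sanding block, the nail punch, the thin pale packer and the thick reddish packer each flat between the two cradles of its own nest in the tray, the one whose space fits it in length and width. The striped burl block and the pencil do not belong to the kit: leave them lying where they are.

Things in the scene. Friction and masses are not known exactly. Their poses are not given: they have to be found in the camera images.
- sanding_block: cork sanding block, light brown speckled cork with slightly rounded edges, 62 x 106 x 34 mm high. Origin: centre of its underside; x across (62 mm, to be grasped), y along, z up. Lies flat on the bench right of the tray, 0.4 to 0.72 m from the robot; similar pieces farther off at the right do not count
- punch: nail punch: bright steel pin 104 mm long; its middle 44 mm is a square shank 12 x 12 mm (grasp there), one end (+y) a round head 11 mm thick, the other tapers to a point. Origin: centre of its underside; x across (12 mm, to be grasped), y along, z up. Lies flat on the bench right of the tray, 0.4 to 0.72 m from the robot; similar pieces farther off at the right do not count
- thin_packer: thin packer: pale, almost white sawn wood block, 30 x 92 x 20 mm high. Origin: centre of its underside; x across (30 mm, to be grasped), y along, z up. Lies flat on the bench right of the tray, 0.4 to 0.72 m from the robot; similar pieces farther off at the right do not count
- thick_packer: thick packer: reddish-brown sawn wood block, 34 x 75 x 34 mm high. Origin: centre of its underside; x across (34 mm, to be grasped), y along, z up. Lies flat on the bench right of the tray, 0.4 to 0.72 m from the robot; similar pieces farther off at the right do not count
- nest_sanding: nest for the sanding block, one of four plates (98x133x4 mm) set two by two, in any order, in a fixed tray 214x286 mm with rim 12 mm high. Two U cradles, 12 mm above the plate, face each other round a space 74 mm wide (x) and 118 mm long (y, within 0.2 rad of world y); their cheeks reach 18 mm in, the middle is open. Origin: centre of plate underside, 6 mm over the bench; z up
- nest_punch: nest for the nail punch, one of four plates (98x133x4 mm) set two by two, in any order, in a fixed tray 214x286 mm with rim 12 mm high. Two U cradles, 8 mm above the plate, face each other round a space 24 mm wide (x) and 116 mm long (y, within 0.2 rad of world y); their cheeks reach 18 mm in, the middle is open. Origin: centre of plate underside, 6 mm over the bench; z up
- nest_thin: nest for the thin packer, one of four plates (98x133x4 mm) set two by two, in any order, in a fixed tray 214x286 mm with rim 12 mm high. Two U cradles, 10 mm above the plate, face each other round a space 42 mm wide (x) and 104 mm long (y, within 0.2 rad of world y); their cheeks reach 18 mm in, the middle is open. Origin: centre of plate underside, 6 mm over the bench; z up
- nest_thick: nest for the thick packer, one of four plates (98x133x4 mm) set two by two, in any order, in a fixed tray 214x286 mm with rim 12 mm high. Two U cradles, 16 mm above the plate, face each other round a space 46 mm wide (x) and 87 mm long (y, within 0.2 rad of world y); their cheeks reach 18 mm in, the middle is open. Origin: centre of plate underside, 6 mm over the bench; z up
- burl_block: burl wood block, much like the sanding block but sharp-edged, with striped wood grain, 66 x 98 x 40 mm high; stays where it is. Origin: centre of its underside; x across (66 mm), y along, z up. Lies flat on the bench
- pencil: carpenter's pencil, orange with a pale point, 8 mm thick and 162 mm long, lying on the bench; stays where it is. Origin: middle of its underside, y along it
Things that resemble listed ones, but are neither listed nor needed, are in the scene too. Leave any orange look-alike of the sanding_block alone.

How it is judged:
At the end, for the whole second after the job is handed in: Each of the four kit things rests in its own nest: centre within 12 mm of the nest's along and across, on the plate (6 mm), parallel to the nest within 0.2 rad (either way round), all flat within 0.1 rad. Burl block and pencil within 30 mm of their start (x of sanding_block in the frame of nest_sanding between -0.012 and 0.012 m and y of sanding_block in the frame of nest_sanding between -0.012 and 0.012 m and z of sanding_block in the frame of nest_sanding between -0.002 and 0.01 m and angle between the y axis of sanding_block and the y axis of nest_sanding, either way round below 0.2 rad and angle between each of sanding_block, punch, thin_packer, thick_packer's own z axis and vertical below 0.1 rad and x of punch in the frame of nest_punch between -0.012 and 0.012 m and y of punch in the frame of nest_punch between -0.012 and 0.012 m and z of punch in the frame of nest_punch between -0.002 and 0.01 m and angle between the y axis of punch and the y axis of nest_punch, either way round below 0.2 rad and x of thin_packer in the frame of nest_thin between -0.012 and 0.012 m and y of thin_packer in the frame of nest_thin between -0.012 and 0.012 m and z of thin_packer in the frame of nest_thin between -0.002 and 0.01 m and angle between the y axis of thin_packer and the y axis of nest_thin, either way round below 0.2 rad and x of thick_packer in the frame of nest_thick between -0.012 and 0.012 m and y of thick_packer in the frame of nest_thick between -0.012 and 0.012 m and z of thick_packer in the frame of nest_thick between -0.002 and 0.01 m and angle between the y axis of thick_packer and the y axis of nest_thick, either way round below 0.2 rad and linear speed of each of sanding_block, punch, thin_packer, thick_packer below 0.02 m/s and distance of each of burl_block, pencil from where it was at the start of the episode below 0.03 m); the robot touches nothing.
It fails at once if the burl block was pushed or carried more than 30 mm (distance of burl_block from where it was at the start of the episode above 0.03 m).
It fails at once if the pencil was pushed or carried more than 30 mm (distance of pencil from where it was at the start of the episode above 0.03 m).
It also fails if it takes over 109 s, if anything falls off the work surface, if the arm or the gripper's body presses on something with over 40 N, if the wrist force passes 120 N, or if a joint passes its speed limit or range.

## Working session

There is one attempt and no reset: what is moved stays moved. The work goes in short steps, each a Python script; the robot and the scene stay as the last script left them, time stands still between calls to the robot, and variables do not carry over. Pictures are saved under pics/ and viewed, about 12 in all and at most 16, crops included, and the job is handed in when it is done.

```bash
mkdir -p pics; ls; python3 - <<'E'
from bench import *
import cv2,numpy as np
print(read_time_s(), read_eef_pos(), read_tcp_rot())
for c in ("scene","top"):
    im=read_camera(c); cv2.imwrite(f"pics/{c}0.png",cv2.resize(im[:,:,::-1],(800,600),interpolation=cv2.INTER_CUBIC))
    p=camera_params(c); print(c,p["K"],np.round(p["camera_from_world"],4).tolist())
    for n in ["sanding_block","punch","thin_packer","thick_packer","nest_sanding","nest_punch","nest_thin","nest_thick","burl_block","pencil"]:
        print(n,[(np.round(d["at"]).tolist(),round(d["confidence"],2)) for d in look_for(c,n)])
print(read_time_s())
E
```

```text
pics
0.0 [ 0.24241628 -0.60212137  0.24885741] [ 9.81735150e-01  1.90247994e-01 -3.23976765e-04 -1.30012304e-03]
scene [[381.82473154   0.         286.57531857]
 [  0.         381.82473154 202.54320392]
 [  0.           0.           1.        ]] [[-0.5644, -0.8253, 0.0195, 0.3108], [-0.5444, 0.3544, -0.7603, 0.3554], [0.6205, -0.4397, -0.6493, 0.7137], [0.0, 0.0, 0.0, 1.0]]
sanding_block [([328.0, 241.0], 0.62)]
punch []
thin_packer [([409.0, 195.0], 0.84)]
thick_packer [([288.0, 208.0], 0.77)]
nest_sanding [([220.0, 250.0], 0.83)]
nest_punch [([184.0, 303.0], 0.93), ([284.0, 205.0], 0.57)]
nest_thin [([408.0, 195.0], 0.7)]
nest_thick [([167.0, 275.0], 0.6)]
burl_block [([377.0, 168.0], 0.95)]
pencil [([379.0, 214.0], 0.68)]
top [[542.5051494    0.         282.66665491]
 [  0.         542.5051494  212.16131669]
 [  0.           0.           1.        ]] [[-0.0002, -1.0, 0.0004, -0.019], [-0.9827, 0.0001, -0.185, 0.5702], [0.185, -0.0004, -0.9827, 1.3059], [0.0, 0.0, 0.0, 1.0]]
sanding_block [([422.0, 158.0], 0.91), ([286.0, 270.0], 0.63), ([420.0, 265.0], 0.61)]
punch [([348.0, 212.0], 0.53)]
thin_packer [([421.0, 263.0], 0.83), ([143.0, 260.0], 0.31)]
thick_packer [([285.0, 206.0], 0.75)]
nest_sanding [([192.0, 218.0], 0.68)]
nest_punch [([144.0, 265.0], 0.58)]
nest_thin [([197.0, 257.0], 0.85)]
nest_thick [([145.0, 220.0], 0.58)]
burl_block [([422.0, 210.0], 0.76)]
pencil [([375.0, 271.0], 0.7)]
1.1
```

View pics/top0.png

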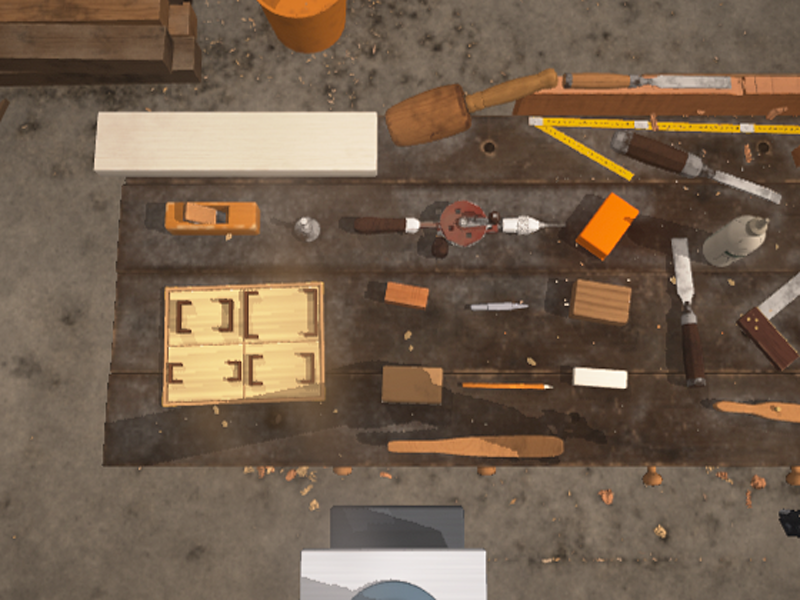

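View pics/scene0.png

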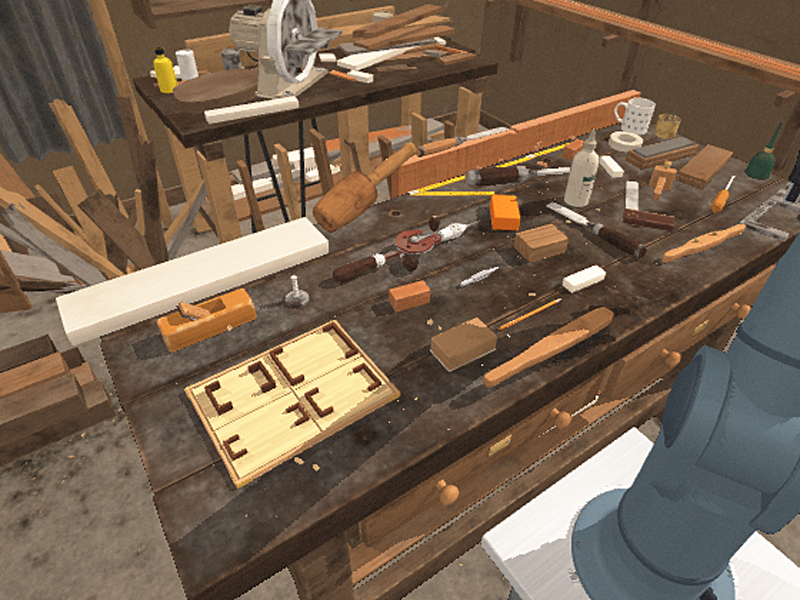

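The kit pieces show at (800 px top view): cork block (412,384), not the burl (602,302) or orange block (607,226). The thick packer is at (406,295), the thin packer at (600,378) and the punch at (498,306). Nests: thick at top-left (205,316), sanding at top-right (282,312), punch at bottom-left (205,372), thin at bottom-right (281,369). Next I'll rectify and fit.

```bash
cat > vis.py <<'E'
from bench import *
import cv2,numpy as np
from scipy.optimize import minimize
P=camera_params("top"); K=np.array(P["K"]); T=np.array(P["camera_from_world"])
def proj(X):
    c=np.atleast_2d(X)@T[:3,:3].T+T[:3,3]; u=c@K.T; return u[:,:2]/u[:,2:]
def back(uv,z):
    d=T[:3,:3].T@np.linalg.solve(K,np.array([uv[0],uv[1],1.])); o=-T[:3,:3].T@T[:3,3]
    return (o+d*(z-o[2])/d[2])[:2]
def hull(p,dim,z0=0):
    x,y,a=p; w,l,h=dim; c,s=np.cos(a),np.sin(a)
    X=[[x+c*i*w/2-s*j*l/2,y+s*i*w/2+c*j*l/2,z0+k] for i in(-1,1) for j in(-1,1) for k in(0,h)]
    return cv2.convexHull(proj(X).astype(np.float32))[:,0]
S=8
def grab(im,uv,r=(40,32)):
    x0,y0=int(uv[0]-r[0]),int(uv[1]-r[1])
    c=cv2.resize(im[y0:y0+2*r[1],x0:x0+2*r[0]],None,fx=S,fy=S,interpolation=cv2.INTER_CUBIC)
    return c,(x0,y0)
def fit(mask,off,p0,dim,z0=0):
    def cost(p):
        m=np.zeros_like(mask); q=(hull(p,dim,z0)-off+.5)*S
        cv2.fillConvexPoly(m,np.round(q*16).astype(np.int32),1,shift=4)
        return -(m&mask).sum()/max(1,(m|mask).sum())
    best=None
    for da in(-.3,-.1,.1,.3):
        s=np.array([p0[0],p0[1],p0[2]+da]); 
        r=minimize(cost,s,method="Nelder-Mead",options=dict(initial_simplex=np.vstack([s,s+[.008,0,0],s+[0,.008,0],s+[0,0,.15]]),xatol=1e-4,fatol=1e-4))
        if best is None or r.fun<best.fun: best=r
    return best.x,-best.fun
E
cat > meas.py <<'E'
from vis import *
im=read_camera("top")[:,:,::-1].copy()
items=dict(sanding_block=((288,269),(.062,.106,.034)),punch=((348,214),(.012,.104,.012)),thin_packer=((420,264),(.030,.092,.020)),thick_packer=((284,206),(.034,.075,.034)))
tiles=[]
for n,(uv,d) in items.items():
    c,off=grab(im,uv); b=back(uv,d[2]/2)
    h=hull([*b,0],d); q=(h-off+.5)*S
    m=np.full(c.shape[:2],cv2.GC_BGD,np.uint8)
    x,y,w,hh=cv2.boundingRect(np.round(q).astype(np.int32)); g=40
    m[y-g:y+hh+g,x-g:x+w+g]=cv2.GC_PR_BGD
    ctr=q.mean(0); cv2.fillConvexPoly(m,np.round(q).astype(np.int32),cv2.GC_PR_FGD)
    cv2.fillConvexPoly(m,np.round(ctr+(q-ctr)*.5).astype(np.int32),cv2.GC_FGD)
    cv2.grabCut(c,m,None,np.zeros((1,65)),np.zeros((1,65)),6,cv2.GC_INIT_WITH_MASK)
    mk=((m==1)|(m==3)).astype(np.uint8)
    p,iou=fit(mk,np.array(off),[*b,0],d); print(n,np.round(p,4).tolist(),"iou",round(iou,3))
    cv2.drawContours(c,cv2.findContours(mk,0,2)[0],-1,(0,255,0),1)
    cv2.polylines(c,[np.round((hull(p,d)-off+.5)*S).astype(np.int32)],True,(0,0,255),1); tiles.append(cv2.resize(c,(400,300)))
cv2.imwrite("pics/items.png",np.vstack([np.hstack(tiles[:2]),np.hstack(tiles[2:])]))
c,off=grab(im,(170,240),(65,50)); 
c=cv2.resize(c,(800,615))[:600]; cv2.imwrite("pics/tray.png",c)
E
python3 meas.py
```

```text
sanding_block [0.496, 0.0635, -2.7667] iou -0.0
punch [0.6116, -0.1831, -0.25] iou -0.0
thin_packer [0.4967, -0.3982, -0.3412] iou -0.0
thick_packer [0.6741, -0.027, -0.85] iou -0.0vis.py:23: RuntimeWarning: overflow encountered in scalar negative
  return -(m&mask).sum()/max(1,(m|mask).sum())
```

```bash
sed -i 's/return -(m&mask).sum()/return -float((m\&mask).sum())/' vis.py; python3 meas.py
```

```text
sanding_block [0.4317, -0.0332, -0.032] iou 0.97
punch [0.5741, -0.1908, 0.0129] iou 0.848
thin_packer [0.4443, -0.3664, -0.0847] iou 0.934
thick_packer [0.5922, -0.0233, -0.1838] iou 0.959
```

View pics/items.png

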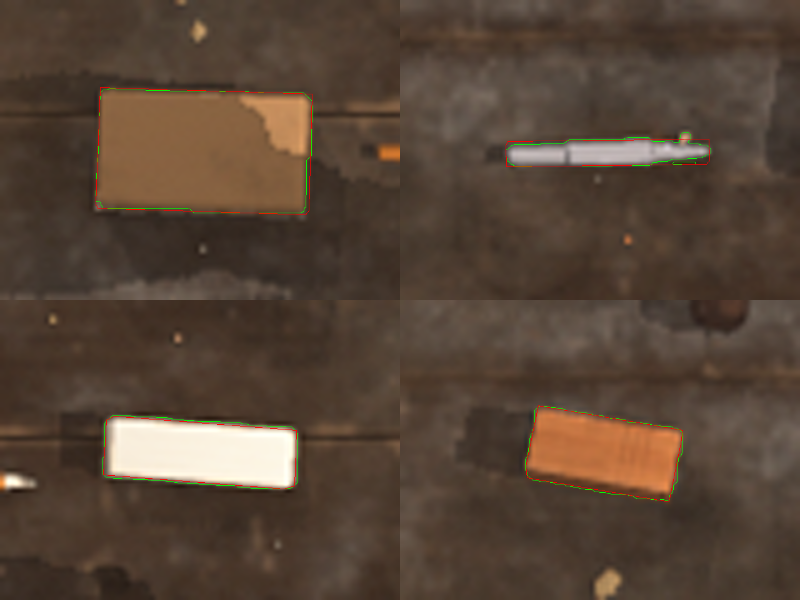

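View pics/tray.png

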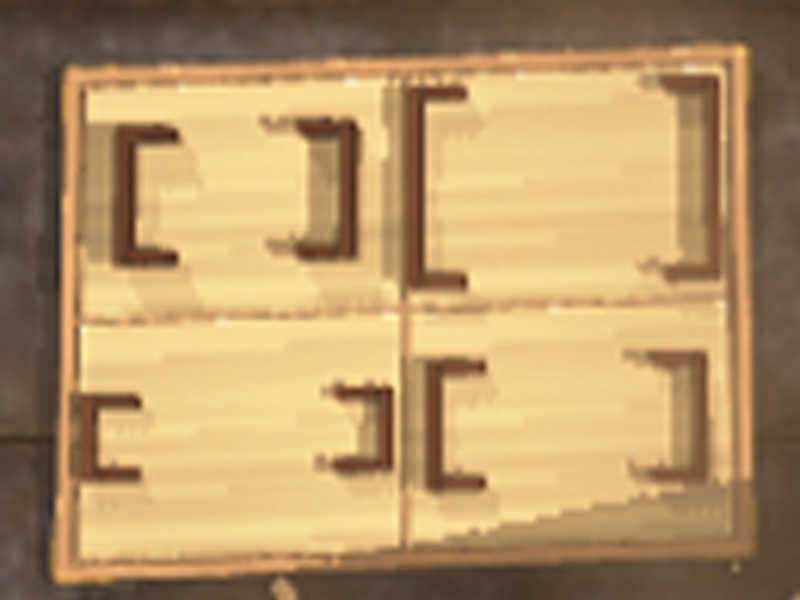

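The fits hug the cork, thin, thick and punch outlines, and the tray crop shows the four nests clearly. Next: fit the tray and overlay the predicted nest spaces.

```bash
cat > tray.py <<'E'
from vis import *
im=read_camera("top")[:,:,::-1].copy()
c,off=grab(im,(170,240),(65,50)); d=(.214,.286,.012)
m=np.full(c.shape[:2],cv2.GC_BGD,np.uint8); h,w=m.shape
b=back((170.5,240.5),.012)
q=(hull([*b,0],d)-off+.5)*S; ctr=q.mean(0)
for f,v in((1.15,cv2.GC_PR_BGD),(1,cv2.GC_PR_FGD),(.9,cv2.GC_FGD)): cv2.fillConvexPoly(m,np.round(ctr+(q-ctr)*f).astype(np.int32),v)
cv2.grabCut(c,m,None,np.zeros((1,65)),np.zeros((1,65)),5,cv2.GC_INIT_WITH_MASK)
mk=((m==1)|(m==3)).astype(np.uint8)
p,iou=fit(mk,np.array(off),[*b,0],d); print("tray",np.round(p,4).tolist(),iou)
R=np.array([[np.cos(p[2]),-np.sin(p[2])],[np.sin(p[2]),np.cos(p[2])]])
N=dict(thick=(1,1,.046,.087,.016),sanding=(1,-1,.074,.118,.012),punch=(-1,1,.024,.116,.008),thin=(-1,-1,.042,.104,.010))
cv2.drawContours(c,cv2.findContours(mk,0,2)[0],-1,(0,255,0),2)
for n,(i,j,sx,sy,hh) in N.items():
    o=np.array([i*.0505,j*.068]); print(n,np.round(p[:2]+R@o,4).tolist())
    for z,col in((.010+hh,(255,0,0)),):
        X=np.array([[*(p[:2]+R@(o+[a*sx/2,e*sy/2])),z] for a,e in((1,1),(1,-1),(-1,-1),(-1,1))])
        cv2.polylines(c,[np.round((proj(X)-off+.5)*S).astype(np.int32)],True,col,2)
cv2.polylines(c,[np.round((hull(p,d)-off+.5)*S).astype(np.int32)],True,(0,0,255),2)
cv2.imwrite("pics/tray2.png",cv2.resize(c,(780,600)))
E
python3 tray.py
```

```text
tray [0.5069, 0.2688, 0.041] 0.9793933788670683
thick [0.5546, 0.3388]
sanding [0.5601, 0.2029]
punch [0.4536, 0.3347]
thin [0.4592, 0.1988]
```

View pics/tray2.png

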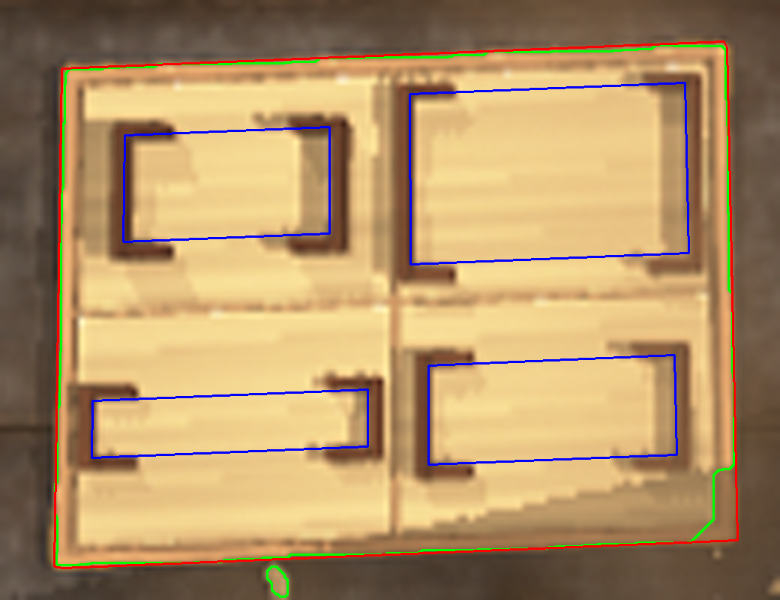

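The tray outline and predicted nest spaces (blue) fall inside the cradles to within about 2 mm. Starting with the thin packer.

```bash
cat > pick.py <<'E'
from bench import *
import numpy as np
from scipy.spatial.transform import Rotation as Ro
O=dict(sanding_block=(.4317,-.0332,-.032,.062),punch=(.5741,-.1908,.0129,.012),thin_packer=(.4443,-.3664,-.0847,.030),thick_packer=(.5922,-.0233,-.1838,.034))
N=dict(thick_packer=(.5546,.3388),sanding_block=(.5601,.2029),punch=(.4536,.3347),thin_packer=(.4592,.1988)); NA=.041
Z=dict(sanding_block=.026,punch=.0225,thin_packer=.024,thick_packer=.027)
def quat(a,s):
    y=s*np.array([np.cos(a),np.sin(a),0]); z=np.array([0,0,-1.]); return Ro.from_matrix(np.c_[np.cross(y,z),y,z]).as_quat()
def st(t): print(t,"t",round(read_time_s(),1),"pos",np.round(read_eef_pos(),4).tolist(),"gap",round(float(read_finger_gap()),4),"F",np.round(read_ft_force(),1).tolist())
def go(n):
    x,y,a,w=O[n]; nx,ny=N[n]; z=Z[n]; H=.16
    c=[]
    for s in(1,-1):
        q=[inverse_kinematics([x,y,H],quat(a,s)),inverse_kinematics([nx,ny,H],quat(NA,s))]
        if all(v is not None for v in q): c.append((max(abs(v[6]) for v in q),s))
    print(c); s=min(c)[1]
    move_gripper(min(.085,w+.035)); move_ptp([x,y,H],quat(a,s)); movel([x,y,z],speed=.12); st("at")
    move_gripper(0,40); st("grip")
    movel([x,y,H],speed=.2); st("up")
    if read_finger_gap()<w-.006: return print("MISSED")
    move_ptp([nx,ny,H],quat(NA,s)); movel([nx,ny,z+.03],speed=.2); movel([nx,ny,z+.0115],speed=.04); st("placed")
    move_gripper(min(.085,w+.018)); movel([nx,ny,H],speed=.15); st("done")
E
python3 -c "
from pick import *
go('thin_packer')"
```

```text
[(np.float64(0.77760286645545), 1), (np.float64(2.5357809184511693), -1)]
at t 4.1 pos [0.4451, -0.3669, 0.0249] gap 0.0652 F [0.0, 0.1, 0.4]
grip t 4.5 pos [0.445, -0.3669, 0.0249] gap 0.0295 F [0.5, 0.4, 3.3]
up t 5.3 pos [0.4432, -0.3657, 0.1586] gap 0.0291 F [-0.9, 0.1, -1.0]
placed t 8.7 pos [0.459, 0.1988, 0.0353] gap 0.0288 F [0.1, -0.4, -0.1]
done t 10.0 pos [0.4585, 0.1982, 0.1591] gap 0.0482 F [-0.6, -0.5, 0.2]
```

```bash
python3 -c "
from pick import *
import cv2
go('thick_packer'); go('punch')
move_ptp([.45,-.25,.25],read_tcp_rot())
cv2.imwrite('pics/mid.png',cv2.resize(read_camera('top')[185:295,90:350,::-1],None,fx=3,fy=3,interpolation=cv2.INTER_CUBIC))
"
```

```text
[(np.float64(0.8950164543755754), 1), (np.float64(2.387153018387132), -1)]
at t 12.6 pos [0.5932, -0.0232, 0.028] gap 0.0689 F [0.6, -0.4, -0.5]
grip t 13.0 pos [0.593, -0.0233, 0.0278] gap 0.0329 F [-0.2, -0.2, 2.6]
up t 13.8 pos [0.5909, -0.0236, 0.1586] gap 0.0333 F [-0.7, -0.4, -0.4]
placed t 16.5 pos [0.5544, 0.3387, 0.0382] gap 0.0332 F [1.2, -0.0, 0.2]
done t 17.7 pos [0.554, 0.338, 0.1588] gap 0.0521 F [0.5, -0.2, -1.0]
[(np.float64(0.95987446153403), 1), (np.float64(2.80219328602233), -1)]
at t 21.2 pos [0.5751, -0.191, 0.0235] gap 0.047 F [-0.3, 0.2, 0.2]
grip t 21.6 pos [0.5748, -0.191, 0.0233] gap 0.0107 F [-0.6, 0.2, 3.4]
up t 22.4 pos [0.5727, -0.1908, 0.1585] gap 0.0102 F [-0.5, 0.4, -0.7]
placed t 25.7 pos [0.4535, 0.3347, 0.0338] gap 0.0107 F [-0.9, 0.0, -0.9]
done t 27.0 pos [0.4531, 0.3339, 0.159] gap 0.0299 F [-0.2, -0.7, -0.7]
```

View pics/mid.png

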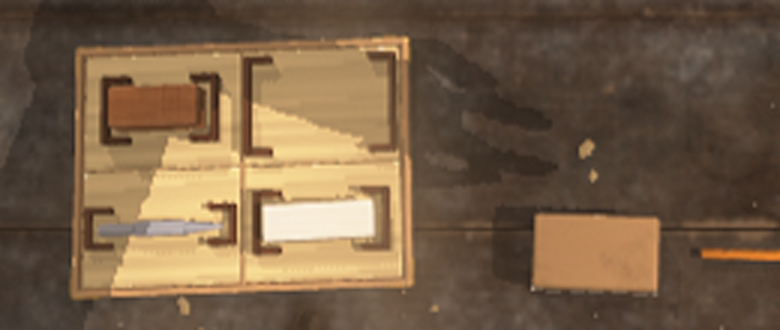

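The thick packer (155,106), punch (160,229) and thin packer (318,220) lie in their nests. The plain speckled cork block is still at (598,252), untouched and clear of the pencil.

```bash
cat > final.py <<'E'
from vis import *
im=read_camera("top")[:,:,::-1].copy(); c,off=grab(im,(170,240),(65,50))
a=.041;R=np.array([[np.cos(a),-np.sin(a)],[np.sin(a),np.cos(a)]])
for (x,y),d in(((.5546,.3388),(.034,.075,.034)),((.5601,.2029),(.062,.106,.034)),((.4536,.3347),(.012,.104,.012)),((.4592,.1988),(.030,.092,.020))):
    cv2.polylines(c,[np.round((hull([x,y,a],d,.01)-off+.5)*S).astype(np.int32)],True,(255,0,0),2)
t=cv2.resize(c,(780,600)); cv2.imwrite("pics/fin.png",t)
for n in("burl_block","pencil"): print(n,look_for("top",n)[:2])
E
python3 -c "
from pick import *
go('sanding_block')
move_ptp([.45,-.25,.25],read_tcp_rot())
"; python3 final.py
```

```text
[(np.float64(0.7713953407638768), 1), (np.float64(2.5893671810686727), -1)]
at t 31.9 pos [0.4324, -0.0333, 0.0265] gap 0.0847 F [0.3, 0.3, 0.4]
grip t 32.3 pos [0.4324, -0.0333, 0.0267] gap 0.0611 F [-1.1, -0.1, 5.9]
up t 33.1 pos [0.4306, -0.0336, 0.1591] gap 0.061 F [-0.6, -0.5, -1.1]
placed t 35.4 pos [0.5599, 0.203, 0.0373] gap 0.0607 F [-0.1, 0.4, -1.5]
done t 36.7 pos [0.5595, 0.2022, 0.159] gap 0.0803 F [-0.1, 0.1, -0.2]
burl_block [{'at': [420.5, 199.3], 'confidence': 0.76}]
pencil [{'at': [347.8, 270.3], 'confidence': 0.7}]
```

View pics/fin.png

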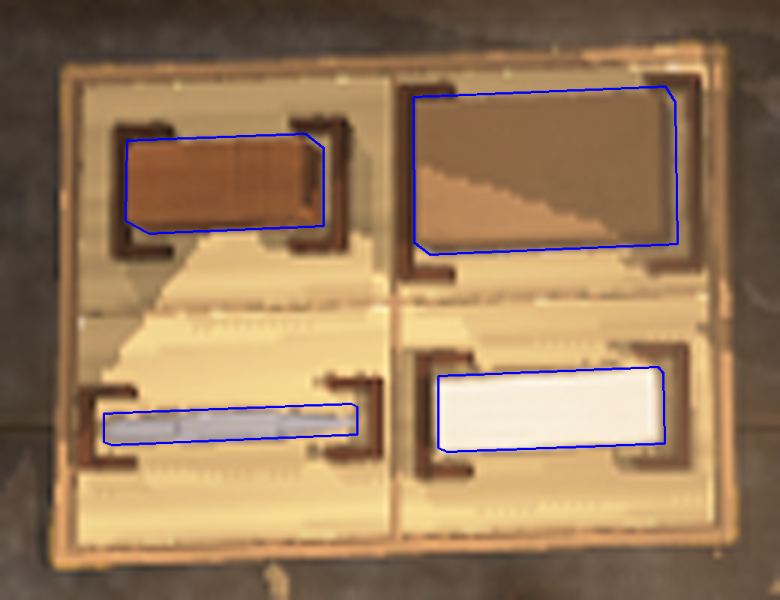

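All four pieces coincide with the predicted outlines at plate height. The burl and pencil readings shifted, probably because the arm hides part of each. I'll clear the arm and check.

```bash
python3 -c "
from bench import *
import cv2,numpy as np
move_j([1.09,.383,.044,1.598,-.018,1.161,-.05])
im=read_camera('top')
for n in('burl_block','pencil'): print(n,[d for d in look_for('top',n)[:2]])
a=cv2.imread('pics/top0.png'); b=cv2.resize(im[:,:,::-1],(800,600),interpolation=cv2.INTER_CUBIC)
cv2.imwrite('pics/cmp.png',np.hstack([a[240:420,360:700],b[240:420,360:700]])); print(read_time_s(),read_ft_force())"
```

```text
burl_block [{'at': [419.9, 206.9], 'confidence': 0.57}]
pencil [{'at': [353.5, 270.6], 'confidence': 0.47}]
40.2667 [0.43729632 0.50931638 0.92734887]
```

View pics/cmp.png

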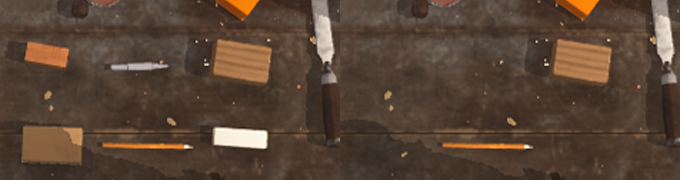

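The before and after crops show the burl at (242,62) and (582,62), and the pencil at (147,147) and (487,147). With the 340 px tile offset, neither has moved.

```bash
python3 -c "
from bench import *
pause(0.5); sign_off()"
```

```text
the job is handed in; nothing more can be done
```

The door-fitting tray is packed: I laid the thin packer, thick packer, nail punch and cork sanding block each in its own nest. I handed the job in at about 41 s of the 109 s allowed; no verdict is reported.

- **Kit pieces:** in the last top view of the tray, all four match their predicted outlines in the nests, to roughly 2 mm by eye. Every finger gap during the grasps matched the piece's width. Every force reading I took stayed under 6 N.
- **Burl block and pencil:** the before and after pictures show both unmoved. The network's pencil reading disagreed: it jumped from column 375 to about 350. The picture shows the pencil in place, so I took the reading as detector error.
- **Not measured:** I judged that the pieces lie flat from the top view and the release heights, not from a separate measurement.

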